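# Bird whistle held in tongs over its seated mould

### The arm

A 7-joint arm with a two-finger parallel gripper is mounted at the origin on the work surface. World frame = base frame: x ahead of the robot, y to its left, z up, the work surface at z = 0. Lengths are in m, angles in rad, forces in N, time in s.
With the tool pointing down it reaches from about 0.425 to 0.95 m from the base axis. Payload 4.7 kg.
Tool frame: the origin (TCP) lies at the very end of the fingers, on their centre line; the grasp point (between the pads) lies 19 mm behind it; z points along the fingers, y is the direction in which the jaws open and shut (so a half turn about z gives the same grasp; the last joint's range is limited). The gripper opens to 87 mm and grips with 3 to 60 N. Pads are 19 mm wide; open, the fingers measure 117 mm over their backs; the gripper's body (75 mm by 190 mm) begins 51 mm behind the grasp point.
Start: joints at [-1.248, 0.469, -0.049, 1.532, 0.024, 1.141, -0.082], TCP at [0.233, 0.634, 0.223] pointing down, gripper open.
Joint ranges: [-2.59, 2.59], [-0.33, 1.99], [-1.39, 1.29], [0.1, 2.45], [-1.04, 4.18], [0.21, 1.99], [-2.66, 2.66]. Speed limits (rad/s): [2.57, 2.57, 3.14, 3.14, 3.14, 3.14, 3.14].

### API

Orientations are given as [roll, pitch, yaw] about the fixed x, y, z axes, in that order (R = Rz(yaw) Ry(pitch) Rx(roll)).
In Python, from station import robot, cams, spotter gives the robot as it stands.
- The arm moves only by the tool step_arm, never from a script. Its argument "rows" is a list that holds one entry, the list of rows, each a list of 7 numbers: the shift along the world's x, y, z in units of 30 mm (1.0 is 30 mm), then the turn, a rotation vector about the world's x, y, z in units of 6 degrees (1.0 is 6 degrees), then the opening, from 0 (shut) to 1 (fully open). A call has exactly 10 rows; each row shifts and turns the commanded pose from where the row before left it; what a row does not reach is not made up. A row lasts 1/10 s, in which the tool goes at most 50 mm and 8.59 degrees, less where a joint would pass 70% of its speed; a pose out of reach is approached as far as the arm can. A call is refused whole if a number of a shift passes 1 or a number of a turn 1, either way. A call with a gripper value outside its range is refused whole. The fingers move at their own pace and stop on an object; the grip force is fixed at half the most. Time passes only in rows, so rows that do not move let the fingers close, or fill a call up. It gives the time, the measured TCP pose, the force and the opening at its end, in the units of the state.
- robot.sense(): the state, without advancing time (a new reading comes with each control period).
- cams.capture(name): name is "side" or "top"; returns a dict with "frame" (400x640x3 uint8, red, green, blue), "K" (3x3 intrinsics, pixels), "dist_coeffs" ([k1, k2, p1, p2, k3] as OpenCV has them; the pictures are not rectified), "rvec" (rotation vector, rad) and "tvec" (3), from world to camera coordinates, as OpenCV has them. Camera axes: x right, y down, z forward; pixel columns grow to the right and rows downward; lengths in m; the calibration is good to about 2 mm. A picture is of the moment at which its call begins. There is no depth.
- robot.job_done(): hands the job in, once; it reports no verdict.
Trained networks look in a picture, given as the dict that the camera call returned (one of the last four; its "shot" number tells which), for a name from the list of things; names that differ only in an ending like _2 or _b are one class to them, and where a whole thing is asked for, a point or a joint stands for the part that bears it (a point fixed in the world has none). Each returns a list of dicts, best first, with "conf" (0 to 1); they miss things now and then, are a little off and sometimes report something else, mostly with a low value. They report only what shows in the picture. A call takes as long as a camera call. They do not tell look-alikes from the thing itself.
- spotter.cut_out(picture, name): "pixels" (400x640 bool, what is visible of it).
- spotter.pinpoint(picture, name): "centre" ([x, y, z] in m, in world coordinates, good to about 4 mm: a listed point, or the origin of a listed thing).
The state is a dict: "t": time; "joints": joint angles; "qvel": joint speeds; "joint_efforts": joint torques, N m; "eef_pos": TCP position; "eef_rot": TCP orientation; "wrist_force": force on the tool from outside, world axes, zero at the start; "moment": the same for the moment, N m; "finger_gap": opening from 0.0 (shut) to 1.0 (fully open).
Only numpy, scipy, OpenCV 4.12 (cv2) and the standard library are available. Lean on these libraries where they do the work, as an engineer would, in place of code of your own. Each camera call takes 0.05 s, during which the arm holds its last target.

### The job

Set the loose white plaster half-mould down fully home and flat on the two pegs of the cast-iron stand, either way round, and let go of it. Then pick up the steel tongs and close them on the smaller of the two terracotta bird whistles, which is still soft, so the gripper itself must not touch it, and lift it off its disc. Finish while holding it still and upright in the tongs over the middle of the seated mould, about 5 cm or more clear above it, with the other things on the bench left where they are.

Things in the scene. Friction and masses are not known exactly. Their poses are not given: they have to be found in the camera images.
- stand: Fixed dark iron stand: plate 136 (x) x 84 (y) x 18 mm thick, with two upright pegs at x = +-36 mm, y = 0, 10 mm in diameter, 12 mm tall above the plate, the top 5 mm tapering to 4 mm. Origin: centre of its underside; x along the line of pegs, z up. The seated mould's origin lies 18 mm above this origin, x axes parallel, either way round.
- mould: Loose plaster half-mould, 96 (x) x 56 (y) x 34 mm tall, 0.2 kg, right way up on the slate: open 56 x 30 mm pocket, 20 mm deep, in its top; two 13 mm holes, 14 mm deep, in its underside at x = +-36 mm, y = 0, for the stand's pegs. Origin: centre of its underside; x along its length, z up. Can be gripped across its 56 mm width from above.
- tongs: Loose steel tongs, 0.12 kg, flat on the slate: two 4 mm thick blades on edge, 20 mm tall (z 2 to 22; at the tips 0 to 24 mm), closing sideways about a sprung hinge. Origin: on the midline, level with the lower edges, where to squeeze the blades, near the centre of mass; x to the tips, y across, z up. Hinge at x = -85, rear end -107, tips +125 mm.
- jaw_left: Tongs' blade on the +y side; origin on the hinge; turns about z by up to 0.17 rad as the tongs close; both blades swing equally. Width over the outsides at the tongs' origin, inside gap at tongs x = 100 mm, spring push on each blade at the origin: left free 57 mm, 67 mm, 0 N; squeezed to 50 mm, 51 mm, 4 N; squeezed to 42 mm, 34 mm (blades parallel), 8.5 N.
- jaw_right: Tongs' blade on the -y side, mirror image of the left one, same origin on the hinge. The spring keeps the tongs pressed outward against fingers that hold them partly closed.
- bird: Smaller terracotta bird whistle, loose, 40 g, on one of two fixed plaster discs (90 mm across, 18 mm tall). Barrel body along x, 34 mm wide, straight-sided from x = -16 to +12, axis 22 mm up; head at x = +20, top 53 mm up; 14 mm wide tail to x = -48 mm, roughly towards the robot; foot 28 mm across. Origin: under the foot's centre; x to the head, z up. Pinch it across y.
- jar: Bystander: white enamel jar, open, 76 mm across, 95 mm tall.
- modelling_tool: Bystander: boxwood modelling tool lying flat, 155 x 18 x 10 mm.
- scraper: Bystander: tin scraper, a 50 x 85 x 4 mm plate with a rolled edge.
- paddle: Bystander: wooden beating paddle lying flat, 195 x 55 x 14 mm.
- stamp: Bystander: turned wooden stamp, 40 mm across, 62 mm tall.
- bowl: Bystander: small open glazed bowl, 100 mm across, 42 mm tall.
- big_bird: Bystander: the larger terracotta bird whistle, same shape 1.45 times as big (49 mm wide, 77 mm tall), on the other plaster disc.
Mind the look-alikes: they are no part of the job. Several things have the shape of the tongs; the one meant has the colours described above. What is shaped like the stand but green is not meant.

How it is judged:
By the outcome, as a careful person would: the job done as asked, in the order asked, and still so for the second after the job is handed in, while the arm keeps its last pose, push and grip.
It also fails if it takes over 58 s, if anything falls off the work surface, if the arm or the gripper's body presses on something with over 40 N, if the wrist force passes 120 N, or if a joint passes its speed limit or range.

## Working session

There is one attempt and no reset: what is moved stays moved. The work goes in short steps, Python scripts to look and compute and a tool call to move; the robot and the scene stay as the last step left them, time stands still between calls to the robot, and variables do not carry over. Pictures are saved under pics/ and viewed, and the job is handed in when it is done.

Besides the shell and the picture viewer there is one more tool, called as a command line: name --argument value ..., lists and objects as JSON in quotes. step_arm: Moves the arm, as the interface text tells. Its arguments: {"type":"object","properties":{"rows":{"type":"array","items":{"type":"array","items":{"type":"array","items":{"type":"number"}}}}},"required":["rows"]}

```bash
ls; mkdir -p pics; python3 - <<'E'
from station import robot,cams,spotter
import cv2
print(robot.sense())
for n in("top","side"):
    c=cams.capture(n); cv2.imwrite(f"pics/{n}0.png",c["frame"][:,:,::-1]); print(n,c["K"],c["dist_coeffs"],c["rvec"],c["tvec"])
    for o in ["stand","mould","tongs","bird","big_bird","jar","modelling_tool","scraper","paddle","stamp","bowl"]:
        print(o,[([round(float(v),3) for v in d["centre"]],round(d["conf"],2)) for d in spotter.pinpoint(c,o)])
E
```

```text
pics
{'t': 0.0, 'joints': array([-1.24787094,  0.46947531, -0.04858997,  1.53368918,  0.02411512,
        1.1410061 , -0.08231344]), 'qvel': array([ 0.00038284, -0.00061795,  0.00146152, -0.00039945,  0.00026345,
       -0.00149053,  0.00058416]), 'joint_efforts': array([ 4.85261880e-04, -5.07980061e+01, -8.01495253e-02, -2.36158562e+01,
       -6.12176419e-02,  3.79065040e-02,  1.92831180e-04]), 'eef_pos': array([0.23240312, 0.6330885 , 0.22147861]), 'eef_rot': array([-3.13960292e+00,  8.92910278e-05,  2.78978732e+00]), 'wrist_force': array([-0.3604705 ,  0.11139958,  0.39509972]), 'moment': array([ 0.01867916,  0.00634126, -0.00552835]), 'finger_gap': 0.9997641591499113}
top [[471.87017977   0.         320.33269696]
 [  0.         471.87017977 202.98604027]
 [  0.           0.           1.        ]] [-0.00609473  0.          0.          0.          0.        ] [ 2.16303869 -2.19818333  0.08211727] [0.00583247 0.50172984 1.24092333]
stand [([0.747, 0.279, -0.004], 0.87), ([0.586, -0.042, 0.003], 0.76)]
mould [([0.419, 0.209, 0.001], 0.6), ([0.352, -0.164, 0.004], 0.19)]
tongs [([0.4
[... 569 characters left out ...]
    ] [ 0.33552849 -2.66684019  1.43662408] [0.44690223 0.10789046 1.17221416]
stand [([0.749, 0.276, 0.0], 0.82), ([0.586, -0.041, -0.001], 0.71)]
mould [([0.418, 0.209, -0.004], 0.78), ([0.649, -0.242, 0.02], 0.29)]
tongs [([0.438, -0.166, 0.003], 0.86), ([0.188, 0.335, -0.001], 0.75), ([0.581, 0.257, 0.016], 0.18)]
bird [([0.648, -0.245, 0.017], 0.63), ([0.44, -0.169, -0.001], 0.25)]
big_bird []
jar [([0.77, -0.123, 0.001], 0.76), ([0.385, 0.022, -0.003], 0.64)]
modelling_tool [([0.386, 0.024, 0.001], 0.68)]
scraper [([0.398, -0.446, 0.0], 0.6), ([0.766, 0.111, 0.001], 0.5)]
paddle [([0.399, -0.446, -0.003], 0.38)]
stamp [([0.381, 0.42, -0.002], 0.65)]
bowl [([0.68, -0.404, 0.001], 0.74)]
```

View pics/top0.png

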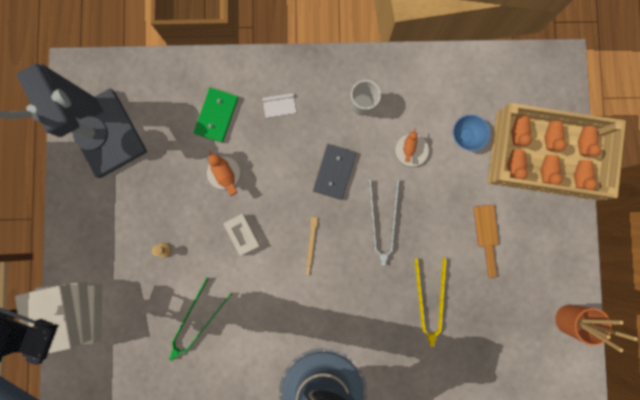

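View pics/side0.png

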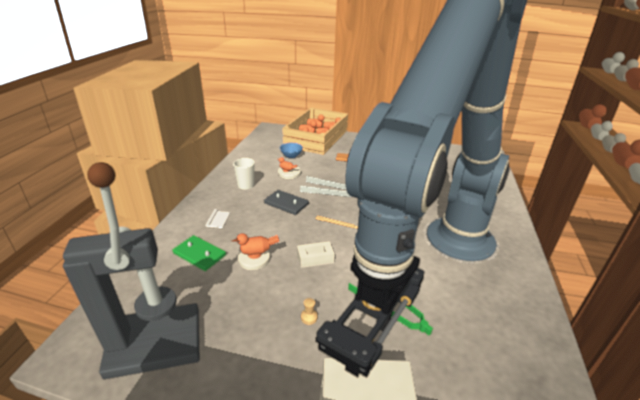

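Candidates seen in the top view:
- **Tongs:** silver at (386,222), yellow at (432,300), green at (190,325). I choose silver.
- **Stand:** dark at (335,171), green at (216,115). I choose dark.
- **Birds:** small at (411,148), big at (222,173), plus a crate of birds at (555,150). I choose (411,148).
- **Mould:** (242,234).

Next I take close crops and measure yaw.

```bash
cat > h.py <<'E'
import numpy as np,cv2
from station import robot,cams,spotter
def ray(c,uv):
    R,_=cv2.Rodrigues(np.array(c["rvec"]));t=np.array(c["tvec"])
    p=cv2.undistortPoints(np.array(uv,float).reshape(-1,1,2),np.array(c["K"]),np.array(c["dist_coeffs"])).reshape(-1,2)
    d=np.c_[p,np.ones(len(p))]@R; return -R.T@t,d
def unproj(c,uv,z):
    o,d=ray(c,uv); s=(z-o[2])/d[:,2]; return o+s[:,None]*d
def proj(c,P):
    return cv2.projectPoints(np.array(P,float).reshape(-1,1,3),np.array(c["rvec"]),np.array(c["tvec"]),np.array(c["K"]),np.array(c["dist_coeffs"]))[0].reshape(-1,2)
def crop(c,u,v,h,k,name,draw=None):
    f=c["frame"][:,:,::-1]; u0,v0=max(0,u-h),max(0,v-h)
    im=cv2.resize(f[v0:v+h,u0:u+h],None,fx=k,fy=k,interpolation=cv2.INTER_CUBIC)
    for pl,col in (draw or []):
        q=np.round((np.array(pl)-[u0,v0]+.5)*k).astype(int)
        cv2.polylines(im,[q.reshape(-1,1,2)],False,col,1,cv2.LINE_AA)
    cv2.imwrite(name,im); return im
E
python3 - <<'E'
from h import *
c=cams.capture("top")
a=crop(c,335,171,35,5,"pics/x.png");b=crop(c,242,234,35,5,"pics/x.png");d=crop(c,386,222,50,7/2,"pics/x.png");e=crop(c,411,148,35,5,"pics/x.png")
cv2.imwrite("pics/c1.png",np.vstack([np.hstack([a,b]),np.hstack([d[:350,:350],e])]))
for n,z in(("mould",.034),("stand",.018),("tongs",.022),("bird",.04)):
    for m in spotter.cut_out(c,n):
        ys,xs=np.nonzero(m["pixels"]); 
        P=unproj(c,np.c_[xs,ys],z)[:,:2]; r=cv2.minAreaRect((P*1000).astype(np.float32))
        mu=P.mean(0);w,v=np.linalg.eigh(np.cov((P-mu).T))
        print(n,round(m["conf"],2),(xs.mean(),ys.mean()),mu.round(4),r,"pca",np.degrees(np.arctan2(v[1,1],v[0,1])).round(1))
E
```

```text
mould 0.91 (np.float64(241.65477560414269), np.float64(233.9988492520138)) [0.4223 0.2058] ((423.1333312988281, 206.0028839111328), (99.16466522216797, 61.98880386352539), 26.396902084350586) pca -152.3
stand 0.96 (np.float64(334.5308261405672), np.float64(170.9272503082614)) [ 0.5878 -0.0418] ((588.106201171875, -41.847389221191406), (86.63497924804688, 138.5492401123047), 72.29585266113281) pca 161.8
stand 0.62 (np.float64(486.95175438596493), np.float64(233.1701754385965)) [ 0.4143 -0.4442] ((395.0091552734375, -445.88153076171875), (194.14349365234375, 56.80393981933594), 5.0603861808776855) pca -174.8
stand 0.59 (np.float64(384.70603674540683), np.float64(224.8215223097113)) [ 0.441  -0.1728] ((449.2027893066406, -170.05230712890625), (77.81126403808594, 224.23899841308594), 88.62252044677734) pca 174.6
stand 0.57 (np.float64(215.57729313662605), np.float64(114.90699166132136)) [0.7466 0.2785] ((747.1232299804688, 278.1828918457031), (86.69229125976562, 136.66517639160156), 70.9918441772461) pca 162.0
tongs 0.8 (np.float64(384.275), np.float64(225.64166666666668)) [ 0.4387 -0.1711] ((450.4017028808594, -168.2203369140625), (74.88934326171875, 220.86285400390625), 88.62251281738281) pca 177.3
tongs 0.61 (np.float64(186.60795454545453), np.float64(326.78409090909093)) [0.1827 0.3527] ((197.83714294433594, 337.40081787109375), (79.91537475585938, 226.02491760253906), 53.27369689941406) pca 152.8
bird 0.62 (np.float64(409.97491039426524), np.float64(146.11111111111111)) [ 0.6476 -0.2424] ((648.0821533203125, -241.83457946777344), (30.882749557495117, 83.25788116455078), 78.85047149658203) pca 166.0
bird 0.23 (np.float64(334.28708439897696), np.float64(170.89066496163682)) [ 0.5847 -0.0405] ((585.0723266601562, -40.388893127441406), (83.07502746582031, 134.5128173828125), 71.85184478759766) pca 161.3
```

View pics/c1.png

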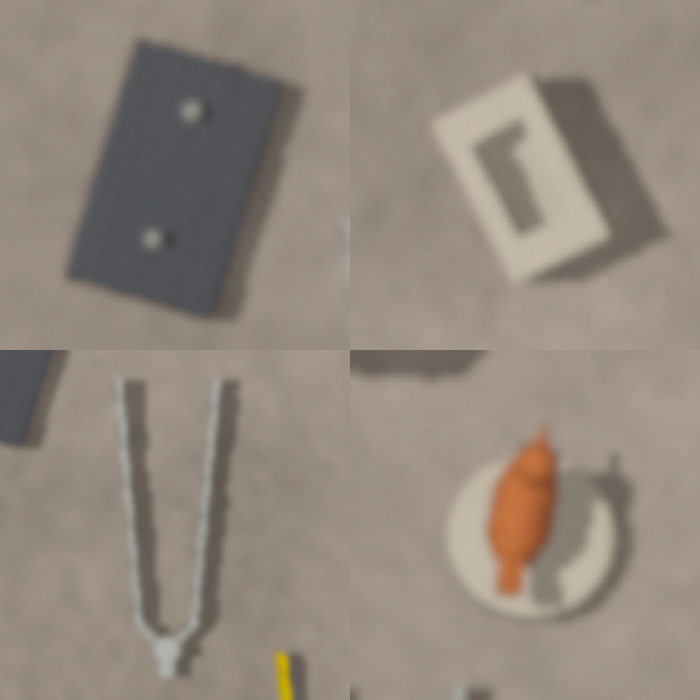

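```bash
cat >> h.py <<'E'
from scipy.optimize import least_squares,minimize
def box(x,y,a,L,W,z0,z1):
    cs=np.array([[1,1],[1,-1],[-1,-1],[-1,1],[1,1]])*[L/2,W/2]; R=np.array([[np.cos(a),-np.sin(a)],[np.sin(a),np.cos(a)]])
    xy=cs@R.T+[x,y]; return np.r_[np.c_[xy,np.full(5,z0)],np.c_[xy,np.full(5,z1)]]
def sil(c,P,shape=(400,640),k=4):
    m=np.zeros((shape[0]*k,shape[1]*k),np.uint8); q=(proj(c,P)+.5)*k
    cv2.fillConvexPoly(m,cv2.convexHull(np.round(q*16).astype(np.int32)),255,shift=4)
    return cv2.resize(m,shape[::-1],interpolation=cv2.INTER_AREA)/255.
def fitbox(c,mask,x0,L,W,z0,z1):
    f=lambda p: ((sil(c,box(p[0]/100,p[1]/100,p[2]/10,L,W,z0,z1))-mask)**2).sum()
    s=np.array([x0[0]*100,x0[1]*100,x0[2]*10]); 
    r=minimize(f,s,method="Nelder-Mead",options=dict(initial_simplex=np.vstack([s]+[s+np.eye(3)[i]*.6 for i in range(3)]),xatol=.005,fatol=.05,maxiter=200))
    return r.x/[100,100,10],r.fun
E
cat > m1.py <<'E'
from h import *
c=cams.capture("top")
f=c["frame"].astype(float); hsv=cv2.cvtColor(c["frame"],cv2.COLOR_RGB2HSV)
M=[m for m in spotter.cut_out(c,"mould") ][0]["pixels"]
S=[m for m in spotter.cut_out(c,"stand") ][0]["pixels"]
# own colour masks
sm=(f.sum(2)<300)&(cv2.dilate(S.astype(np.uint8),np.ones((5,5)))>0)
sm=cv2.morphologyEx(sm.astype(np.uint8),cv2.MORPH_CLOSE,np.ones((7,7)))
pm,fm=fitbox(c,M.astype(float),(.419,.208,.48),.096,.056,0,.034)
ps,fs=fitbox(c,S.astype(float),(.587,-.042,-.317),.136,.084,0,.018)
print("mould",pm,np.degrees(pm[2]),fm,"stand",ps,np.degrees(ps[2]),fs, M.sum(),S.sum())
g=f.sum(2)
for u,v in((338,158),(330,183.5)):
    y0,x0=int(v)-4,int(u)-4; w=g[y0:y0+10,x0:x0+10]; w=np.clip(w-np.median(g[155:185,325:345])-60,0,None)
    yy,xx=np.mgrid[y0:y0+10,x0:x0+10]; cc=[(w*xx).sum()/w.sum(),(w*yy).sum()/w.sum()]; print("peg",cc,unproj(c,[cc],.026))
R=np.array([[np.cos(ps[2]),-np.sin(ps[2])],[np.sin(ps[2]),np.cos(ps[2])]])
print("pegs by fit",[ (R@[s,0]+ps[:2]).round(4) for s in(.036,-.036)])
d=[(proj(c,box(*pm,.096,.056,0,.034))[5:],(0,0,255)),(proj(c,box(*pm,.096,.056,0,.034))[:5],(0,255,0))]
e=[(proj(c,box(*ps,.136,.084,0,.018))[5:],(0,0,255))]
cv2.imwrite("pics/c2.png",np.hstack([crop(c,242,234,35,5,"pics/x.png",d),crop(c,335,171,35,5,"pics/x.png",e)]))
E
python3 m1.py
```

```text
mould [0.42340291 0.20849476 0.46741714] 26.781029551052885 30.17193387158785 stand [ 0.59014739 -0.04113658 -0.30811102] -17.653461026707983 58.137608612072285 814 1525
peg [np.float64(337.6217851739788), np.float64(157.63086232980334)] [[ 0.62227403 -0.05049351  0.026     ]]
peg [np.float64(329.93118279569893), np.float64(183.21720430107527)] [[ 0.553689   -0.02869562  0.026     ]]
pegs by fit [array([ 0.6245, -0.0521]), array([ 0.5558, -0.0302])]
```

View pics/c2.png

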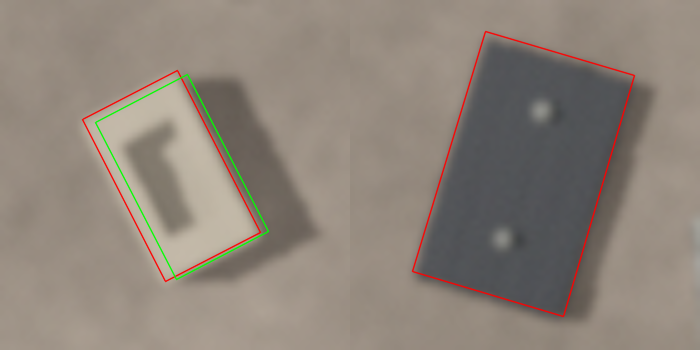

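Peg fit gives a stand centre of (0.588, -0.0396), yaw -17.6° and spacing 72 mm, which matches the spec. The crop shows the mould at about (0.4215, 0.208), yaw 26.8°. I'll move over the mould.

step_arm --rows '[[[0.42, -0.95, 0, 0, 0, 0.8, 1], [0.42, -0.95, 0, 0, 0, 0.8, 1], [0.42, -0.95, 0, 0, 0, 0.8, 1], [0.42, -0.95, 0, 0, 0, 0.8, 1], [0.42, -0.95, 0, 0, 0, 0.8, 1], [0.42, -0.95, 0, 0, 0, 0.8, 1], [0.42, -0.95, 0, 0, 0, 0.8, 1], [0.42, -0.95, 0, 0, 0, 0.8, 1], [0.42, -0.95, 0, 0, 0, 0.8, 1], [0.42, -0.95, 0, 0, 0, 0.8, 1]]]'

```text
t: 2.6
eef_pos: [0.3591, 0.3475, 0.2228]
eef_rot: [3.141, 0.001, -2.652]
wrist_force: [0.5, 0.5, 0.4]
finger_gap: 1.0
```

step_arm --rows '[[[0.35, -0.78, -0.5, 0, 0, -0.05, 1], [0.35, -0.78, -0.5, 0, 0, -0.05, 1], [0.35, -0.78, -0.5, 0, 0, -0.05, 1], [0.35, -0.78, -0.5, 0, 0, -0.05, 1], [0.35, -0.78, -0.5, 0, 0, 0, 1], [0.33, -0.75, -0.5, 0, 0, 0, 1], [0, 0, -0.5, 0, 0, 0, 1], [0, 0, -0.5, 0, 0, 0, 1], [0, 0, -0.5, 0, 0, 0, 1], [0, 0, 0, 0, 0, 0, 1]]]'

```text
t: 3.6
eef_pos: [0.4199, 0.2085, 0.0862]
eef_rot: [-3.141, -0.004, -2.677]
wrist_force: [-0.3, -0.1, 0.5]
finger_gap: 0.998
```

```bash
python3 - <<'E'
from h import *
s=robot.sense();print(s["t"],s["eef_pos"],s["eef_rot"],s["joints"].round(2))
c=cams.capture("side");crop(c,316,250,60,5,"pics/s1.png")
c=cams.capture("top");crop(c,242,234,60,5,"pics/t1.png")
cv2.imwrite("pics/st1.png",cv2.resize(np.hstack([cv2.imread("pics/s1.png"),cv2.imread("pics/t1.png")]),(800,400)))
E
```

```text
3.6 [0.41986267 0.2085128  0.08621057] [-3.14144495 -0.00357483 -2.67666983] [-0.54  0.32 -0.01  2.14  0.01  0.68  1.48]
```

View pics/st1.png

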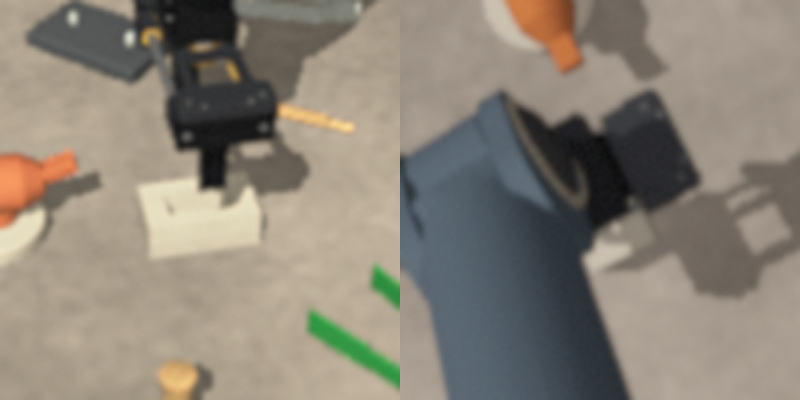

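The side view shows the fingers straddling the mould at about (205,215) in the crop. I lower and close.

step_arm --rows '[[[0.05, 0, -0.5, 0, 0, 0, 1], [0, 0, -0.5, 0, 0, 0, 1], [0, 0, -0.5, 0, 0, 0, 1], [0, 0, -0.5, 0, 0, 0, 1], [0, 0, -0.4, 0, 0, 0, 1], [0, 0, -0.23, 0, 0, 0, 1], [0, 0, 0, 0, 0, 0, 1], [0, 0, 0, 0, 0, 0, 0.5], [0, 0, 0, 0, 0, 0, 0.5], [0, 0, 0, 0, 0, 0, 0.5]]]'

```text
t: 4.7
eef_pos: [0.4228, 0.2094, 0.0092]
eef_rot: [3.141, 0.001, -2.677]
wrist_force: [0.4, -0.1, -0.1]
finger_gap: 0.815
```

step_arm --rows '[[[0, 0, 0, 0, 0, 0, 0.5], [0, 0, 0, 0, 0, 0, 0.4], [0, 0, 0, 0, 0, 0, 0.4], [0, 0, 0, 0, 0, 0, 0.4], [0, 0, 0, 0, 0, 0, 0.4], [0, 0, 0, 0, 0, 0, 0.4], [0, 0, 0.5, 0, 0, 0, 0.4], [0, 0, 0.8, 0, 0, 0, 0.4], [0, 0, 0.8, 0, 0, 0, 0.4], [0, 0, 0.8, 0, 0, 0, 0.4]]]'

```text
t: 5.7
eef_pos: [0.4219, 0.2086, 0.0958]
eef_rot: [-3.141, -0.002, -2.677]
wrist_force: [-0.2, 0.5, -1.8]
finger_gap: 0.643
```

step_arm --rows '[[[0.55, -0.83, 0.1, 0, 0, -0.74, 0.4], [0.55, -0.83, 0.1, 0, 0, -0.74, 0.4], [0.55, -0.83, 0, 0, 0, -0.74, 0.4], [0.55, -0.83, 0, 0, 0, -0.74, 0.4], [0.55, -0.83, 0, 0, 0, -0.74, 0.4], [0.55, -0.83, 0, 0, 0, -0.74, 0.4], [0.55, -0.83, 0, 0, 0, -0.74, 0.4], [0.55, -0.83, 0, 0, 0, -0.74, 0.4], [0.55, -0.83, 0, 0, 0, -0.74, 0.4], [0.55, -0.83, 0, 0, 0, -0.74, 0.4]]]'

```text
t: 6.7
eef_pos: [0.5872, -0.0411, 0.1007]
eef_rot: [-3.141, -0.002, 2.828]
wrist_force: [1.2, 0.8, -1.3]
finger_gap: 0.638
```

step_arm --rows '[[[0, 0, -0.3, 0, 0, 0, 0.4], [0, 0, -0.3, 0, 0, 0, 0.4], [0, 0, -0.3, 0, 0, 0, 0.4], [0, 0, 0, 0, 0, 0, 0.4], [0, 0, 0, 0, 0, 0, 0.4], [0, 0, 0, 0, 0, 0, 0.4], [0, 0, 0, 0, 0, 0, 0.4], [0, 0, 0, 0, 0, 0, 0.4], [0, 0, 0, 0, 0, 0, 0.4], [0, 0, 0, 0, 0, 0, 0.4]]]'

```text
t: 7.7
eef_pos: [0.5875, -0.0398, 0.0748]
eef_rot: [3.141, 0.0, 2.832]
wrist_force: [0.2, 0.6, -2.0]
finger_gap: 0.641
```

```bash
python3 - <<'E'
from h import *
s=robot.sense();print(s["t"],s["eef_pos"],s["eef_rot"],s["joints"].round(2),s["wrist_force"],s["moment"])
cs=[cams.capture("side"),cams.capture("top")]
ims=[]
x,y=.588,-.0396;a=np.radians(-17.6);z=s["eef_pos"][2]-.0095
for c in cs:
    B=proj(c,box(s["eef_pos"][0],s["eef_pos"][1],s["eef_rot"][2],.096,.056,z,z+.034)); S=proj(c,box(x,y,a,.136,.084,0,.018))
    u,v=S.mean(0).astype(int)
    ims.append(crop(c,u,v,40,5,"pics/x.png",[(B[:5],(0,255,0)),(B[5:],(0,0,255)),(S[5:],(255,0,0))]))
cv2.imwrite("pics/st2.png",np.hstack(ims))
E
```

```text
7.7 [ 0.58752292 -0.03979941  0.07483383] [3.14140918e+00 1.96943589e-04 2.83165916e+00] [-0.18  0.5   0.23  1.89 -0.16  0.77  1.4 ] [ 0.23375681  0.57858772 -1.95623038] [0.01143123 0.02166977 0.03175769]
```

View pics/st2.png

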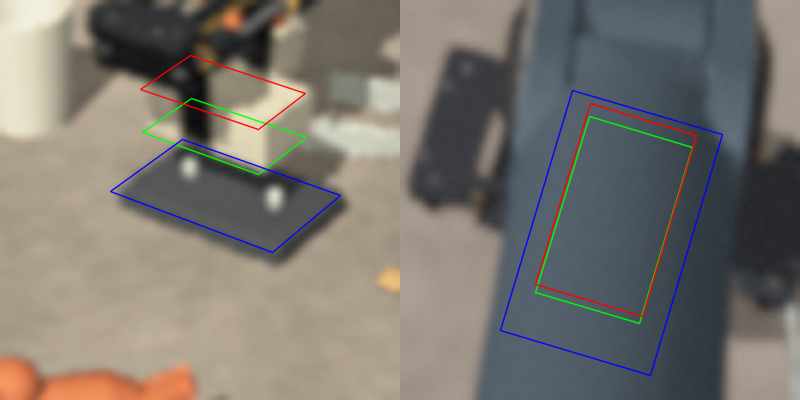

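```bash
python3 - <<'E'
from h import *
s=robot.sense()
c=cams.capture("side")
z=s["eef_pos"][2]-.0095
B=proj(c,box(s["eef_pos"][0],s["eef_pos"][1],s["eef_rot"][2],.096,.056,z,z+.034))
print(proj(c,[[.6223,-.0505,.030],[.5537,-.0287,.030]]))
crop(c,290,195,26,14,"pics/s3.png",[(B[:5],(0,255,0)),(B[5:],(0,0,255))])
E
```

```text
[[275.97257743 194.1402692 ]
 [293.02311803 200.28142174]]
```

View pics/s3.png

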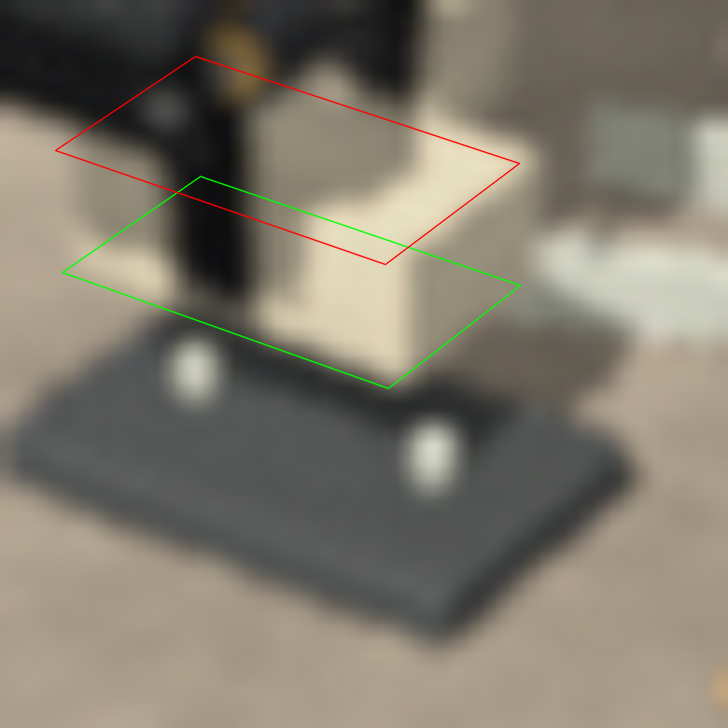

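In the side view the peg tops at (192,345) and (432,432) and the mould corner at (408,380) are all shifted from prediction by the same ~(19,-9) crop px. So the mould is lined up with the pegs, and I lower it.

step_arm --rows '[[[0.02, 0.01, -0.3, 0, 0, 0, 0.4], [0, 0, -0.3, 0, 0, 0, 0.4], [0, 0, -0.3, 0, 0, 0, 0.4], [0, 0, -0.2, 0, 0, 0, 0.4], [0, 0, -0.15, 0, 0, 0, 0.4], [0, 0, -0.1, 0, 0, 0, 0.4], [0, 0, -0.08, 0, 0, 0, 0.4], [0, 0, 0, 0, 0, 0, 0.4], [0, 0, 0, 0, 0, 0, 0.4], [0, 0, 0, 0, 0, 0, 0.4]]]'

```text
t: 8.85
eef_pos: [0.5883, -0.0405, 0.0319]
eef_rot: [-3.141, 0.001, 2.831]
wrist_force: [2.3, -3.8, -3.8]
finger_gap: 0.639
```

step_arm --rows '[[[0.02, -0.03, -0.05, 0, 0, 0, 0.4], [0, 0, -0.05, 0, 0, 0, 0.4], [0, 0, -0.05, 0, 0, 0, 0.4], [0, 0, -0.05, 0, 0, 0, 0.4], [0, 0, 0, 0, 0, 0, 0.4], [0, 0, 0, 0, 0, 0, 0.4], [0, 0, 0, 0, 0, 0, 0.4], [0, 0, 0, 0, 0, 0, 0.4], [0, 0, 0, 0, 0, 0, 0.4], [0, 0, 0, 0, 0, 0, 0.4]]]'

```text
t: 9.85
eef_pos: [0.5887, -0.0406, 0.027]
eef_rot: [3.141, 0.0, 2.831]
wrist_force: [-2.9, -3.2, 7.6]
finger_gap: 0.646
```

step_arm --rows '[[[0, 0, 0, 0, 0, 0, 0.8], [0, 0, 0, 0, 0, 0, 0.9], [0, 0, 0, 0, 0, 0, 1], [0, 0, 0, 0, 0, 0, 1], [0, 0, 0, 0, 0, 0, 1], [0, 0, 0.4, 0, 0, 0, 1], [0, 0, 0.8, 0, 0, 0, 1], [0, 0, 1, 0, 0, 0, 1], [0, 0, 1, 0, 0, 0, 1], [0, 0, 1, 0, 0, 0, 1]]]'

```text
t: 10.85
eef_pos: [0.5886, -0.0405, 0.1539]
eef_rot: [3.141, 0.001, 2.831]
wrist_force: [1.0, 1.0, 0.3]
finger_gap: 0.999
```

```bash
cat > m2.py <<'E'
from h import *
import sys
c=cams.capture("side");t=cams.capture("top")
B=proj(c,box(.588,-.0396,np.radians(-17.6),.096,.056,.018,.052))+[1.3,-.65]
a=crop(c,290,195,30,400/60,"pics/x.png",[(B[:5],(0,255,0)),(B[5:],(0,0,255))])
b=crop(t,385,225,50,4,"pics/x.png")
cv2.imwrite(sys.argv[1],np.hstack([a,b]))
for k in (c,t): print([([round(float(v),4) for v in d["centre"]],round(d["conf"],2)) for d in spotter.pinpoint(k,"mould")])
E
python3 m2.py pics/m2.png
```

```text
[([0.5842, -0.0379, 0.0117], 0.89)]
[]
```

View pics/m2.png

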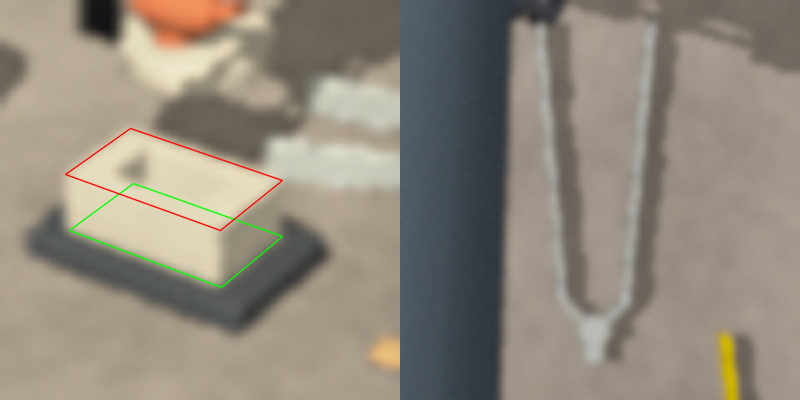

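The mould sits flat on the stand plate in the side view: its corners match the seated model at (66,175), (282,180) and (220,230), and the plate rim shows all round. Next I measure the tongs.

```bash
python3 - <<'E'
from h import *
t=cams.capture("top"); f=t["frame"].astype(float); 
import numpy as np
# steel: bluish bright vs. slate (brownish): use b - r + brightness
s=f[:,:,2]-f[:,:,0]
L=[];R=[]
for v in range(184,246,2):
    row=s[v]; 
    xl=368+ (v-180)*0.08; xr=399-(v-180)*0.09
    for lst,x0 in((L,xl),(R,xr)):
        xs=np.arange(int(x0)-5,int(x0)+7); w=np.clip(row[xs]-(-14+ (0)),0,None); w=np.clip(row[xs]-np.median(row[xs])-4,0,None)
        if w.sum()>5: lst.append(((w*xs).sum()/w.sum(),v))
def line(P):
    W=unproj(t,P,.020)[:,:2]
    k=np.polyfit(W[:,0],W[:,1],1); r=W[:,1]-np.polyval(k,W[:,0]); g=abs(r)<.003; k=np.polyfit(W[g,0],W[g,1],1); print(len(P),g.sum(),k,r.std(),W[:,0].min(),W[:,0].max()); return k
kl,kr=line(L),line(R)
for x in(.36,.45,.54): print(x,np.polyval(kl,x),np.polyval(kr,x),"mid",(np.polyval(kl,x)+np.polyval(kr,x))/2,"gap",np.polyval(kl,x)-np.polyval(kr,x))
for z in(0.012,.022): print(unproj(t,[[335+193/4,175+360/4]],z), unproj(t,[[335+141/4,175+22/4]],z))
print([(d["centre"],d["conf"]) for d in spotter.pinpoint(t,"tongs")])
E
```

```text
31 31 [ 0.05992869 -0.16868595] 0.0003061464440532325 0.39030963835471266 0.5505533615513161
31 31 [-0.11911791 -0.14325526] 0.000311058209256256 0.3895872714411896 0.5493665393386338
0.36 -0.1471116214848181 -0.1861377091297722 mid -0.16662466530729514 gap 0.039026087644954105
0.45 -0.14171803908359834 -0.1968583211446594 mid -0.16928818011412888 gap 0.05514028206106106
0.54 -0.13632445668237858 -0.20757893315954662 mid -0.1719516949209626 gap 0.07125447647716804
[[ 0.33423217 -0.1668919   0.012     ]] [[ 0.56096254 -0.13779275  0.012     ]]
[[ 0.33478402 -0.1656067   0.022     ]] [[ 0.55972078 -0.13673775  0.022     ]]
[([0.1828, 0.3423, 0.0046], 0.93), ([0.441, -0.1674, -0.0024], 0.84), ([0.2263, -0.2905, 0.0015], 0.82)]
```

step_arm --rows '[[[-0.72, -0.61, 0, 0, 0, 0.38, 1], [-0.72, -0.61, 0, 0, 0, 0.38, 1], [-0.72, -0.61, 0, 0, 0, 0.38, 1], [-0.72, -0.61, 0, 0, 0, 0.38, 1], [-0.72, -0.61, -0.4, 0, 0, 0.38, 1], [-0.72, -0.61, -0.7, 0, 0, 0.38, 1], [-0.69, -0.62, -0.9, 0, 0, 0.4, 1], [0, 0, -0.9, 0, 0, 0, 1], [0, 0, -0.5, 0, 0, 0, 1], [0, 0, 0, 0, 0, 0, 1]]]'

```text
t: 12.15
eef_pos: [0.4356, -0.1682, 0.0471]
eef_rot: [3.14, -0.007, 3.112]
wrist_force: [0.4, 0.2, 0.9]
finger_gap: 1.003
```

step_arm --rows '[[[0, 0, 0, 0, 0, 0, 1], [0, 0, 0, 0, 0, 0, 1], [0, 0, -0.2, 0, 0, 0, 1], [0, 0, -0.2, 0, 0, 0, 1], [0, 0, -0.2, 0, 0, 0, 1], [0, 0, 0, 0, 0, 0, 1], [0, 0, 0, 0, 0, 0, 1], [0, 0, 0, 0, 0, 0, 1], [0, 0, 0, 0, 0, 0, 1], [0, 0, 0, 0, 0, 0, 1]]]'

```text
t: 13.15
eef_pos: [0.4385, -0.1689, 0.0319]
eef_rot: [-3.142, 0.0, 3.112]
wrist_force: [-0.5, 0.4, 0.4]
finger_gap: 0.998
```

```bash
python3 - <<'E'
from h import *
s=robot.sense();print(s["t"],s["eef_pos"],s["eef_rot"],s["joints"].round(2))
c=cams.capture("side");u,v=proj(c,[.44,-.17,.02])[0].astype(int);a=crop(c,u,v,40,10,"pics/s4.png")
E
```

```text
13.15 [ 0.43850224 -0.16885474  0.03194538] [-3.14157674e+00  3.56260390e-04  3.11236118e+00] [ 0.11  0.42  0.21  2.19 -0.17  0.55  1.98]
```

View pics/s4.png

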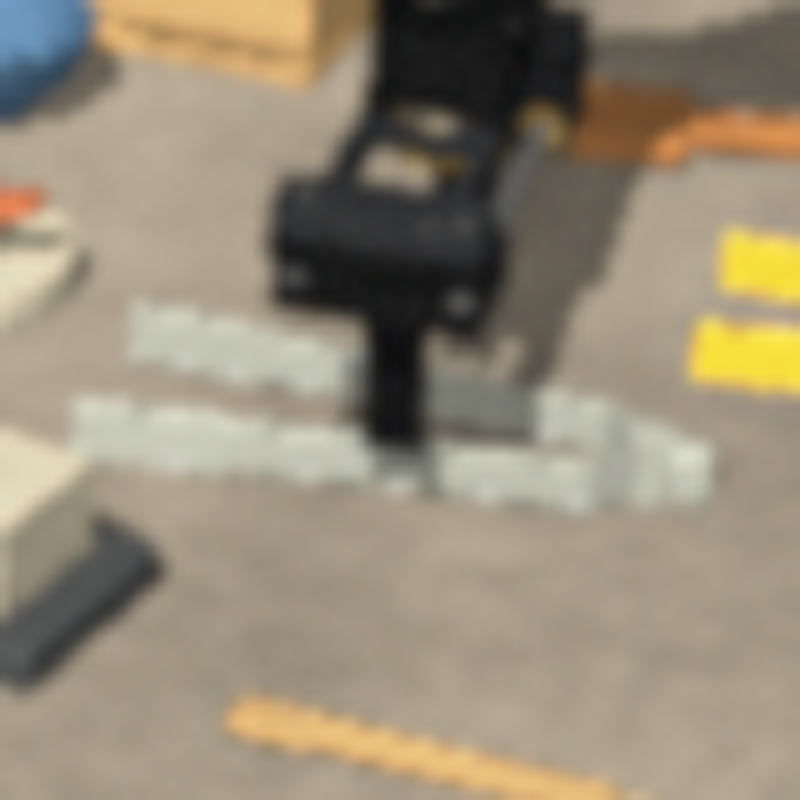

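The side view shows the fingers either side of the steel tongs' blades at (395,440). I lower and squeeze them partly.

step_arm --rows '[[[0, 0, -0.3, 0, 0, 0, 1], [0, 0, -0.3, 0, 0, 0, 1], [0, 0, -0.2, 0, 0, 0, 1], [0, 0, -0.15, 0, 0, 0, 0.8], [0, 0, 0, 0, 0, 0, 0.7], [0, 0, 0, 0, 0, 0, 0.65], [0, 0, 0, 0, 0, 0, 0.56], [0, 0, 0, 0, 0, 0, 0.56], [0, 0, 0, 0, 0, 0, 0.56], [0, 0, 0, 0, 0, 0, 0.56]]]'

```text
t: 14.2
eef_pos: [0.4387, -0.1689, 0.0035]
eef_rot: [-3.141, 0.001, 3.112]
wrist_force: [0.6, 0.4, -0.2]
finger_gap: 0.572
```

step_arm --rows '[[[0, 0, 0, 0, 0, 0, 0.56], [0, 0, 0, 0, 0, 0, 0.56], [0, 0, 0.1, 0, 0, 0, 0.56], [0, 0, 0.2, 0, 0, 0, 0.56], [0, 0, 0.3, 0, 0, 0, 0.56], [0, 0, 0.4, 0, 0, 0, 0.56], [0, 0, 0.4, 0, 0, 0, 0.56], [0, 0, 0.4, 0, 0, 0, 0.56], [0, 0, 0.3, 0, 0, 0, 0.56], [0, 0, 0.1, 0, 0, 0, 0.56]]]'

```text
t: 15.2
eef_pos: [0.4391, -0.169, 0.0707]
eef_rot: [-3.141, 0.002, 3.112]
wrist_force: [0.5, -0.2, -1.0]
finger_gap: 0.56
```

```bash
python3 - <<'E'
from h import *
s=robot.sense();print(s["t"],s["eef_pos"],s["eef_rot"],s["finger_gap"],s["wrist_force"],s["moment"])
c=cams.capture("side");u,v=proj(c,[.46,-.17,.07])[0].astype(int);a=crop(c,u,v,40,5,"pics/s5.png")
c=cams.capture("top");b=crop(c,400,190,55,400/110,"pics/x.png")
cv2.imwrite("pics/st5.png",np.hstack([a,b[:400,:400]]))
E
```

```text
15.2 [ 0.4391009  -0.16899631  0.0706965 ] [-3.14124590e+00  2.34903939e-03  3.11237607e+00] 0.5596634553220595 [ 0.50910632 -0.19680376 -1.03039231] [ 0.09294336 -0.04461808 -0.01141878]
```

View pics/st5.png

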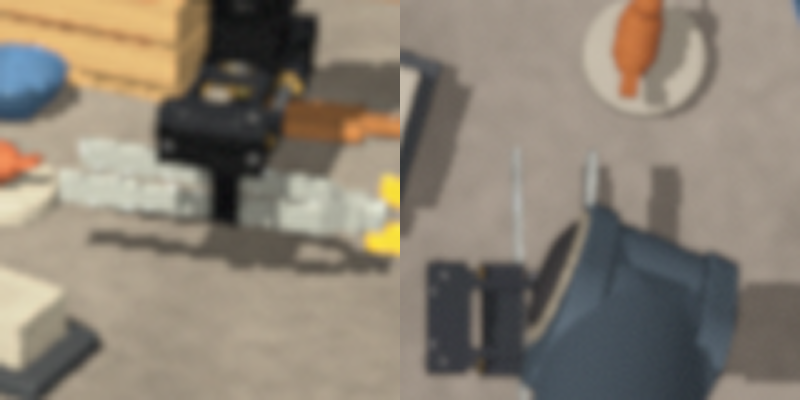

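```bash
cat > b.py <<'E'
from h import *
t=cams.capture("top");c=cams.capture("side")
f=t["frame"].astype(int); m=((f[:,:,0]-f[:,:,2])>70)
lab,n=cv2.connectedComponents(m.astype(np.uint8))[1:] if 0 else (None,None)
sub=np.zeros_like(m); sub[115:185,390:432]=m[115:185,390:432]
# barrel midpoints by row
rows=[]
for v in range(120,180):
    xs=np.nonzero(sub[v])[0]
    if len(xs): rows.append((v,xs.min(),xs.max()+1))
P=[]
for v,a,b in rows:
    q=unproj(t,[[a-.5,v],[b-.5,v]],.040); print(v,a,b,q[0,:2].round(4),q[1,:2].round(4),"mid",q.mean(0)[:2].round(4),"w",(q[0,1]-q[1,1]).round(4)) if v%2==0 else 0
for k in(t,c): print([([round(float(v),4) for v in d["centre"]],round(d["conf"],2)) for d in spotter.pinpoint(k,"bird")])
E
python3 b.py
```

```text
130 414 415 [ 0.6908 -0.2531] [ 0.6907 -0.2558] mid [ 0.6907 -0.2544] w 0.0027
132 411 416 [ 0.6855 -0.245 ] [ 0.6853 -0.2582] mid [ 0.6854 -0.2516] w 0.0133
134 409 417 [ 0.6802 -0.2395] [ 0.6798 -0.2607] mid [ 0.68   -0.2501] w 0.0213
136 408 417 [ 0.6748 -0.2367] [ 0.6745 -0.2606] mid [ 0.6747 -0.2486] w 0.0239
138 406 416 [ 0.6696 -0.2312] [ 0.6691 -0.2577] mid [ 0.6693 -0.2445] w 0.0265
140 405 416 [ 0.6642 -0.2284] [ 0.6637 -0.2576] mid [ 0.664 -0.243] w 0.0292
142 405 417 [ 0.6588 -0.2282] [ 0.6583 -0.26  ] mid [ 0.6586 -0.2441] w 0.0318
144 404 416 [ 0.6535 -0.2254] [ 0.653  -0.2572] mid [ 0.6532 -0.2413] w 0.0318
146 404 416 [ 0.6481 -0.2252] [ 0.6476 -0.257 ] mid [ 0.6479 -0.2411] w 0.0318
148 404 415 [ 0.6428 -0.2251] [ 0.6423 -0.2542] mid [ 0.6425 -0.2396] w 0.0292
150 404 415 [ 0.6374 -0.2249] [ 0.6369 -0.254 ] mid [ 0.6372 -0.2395] w 0.0291
152 404 414 [ 0.632  -0.2247] [ 0.6316 -0.2512] mid [ 0.6318 -0.238 ] w 0.0265
154 405 412 [ 0.6266 -0.2272] [ 0.6263 -0.2458] mid [ 0.6265 -0.2365] w 0.0185
156 406 411 [ 0.6212 -0.2297] [ 0.621  -0.2429] mid [ 0.6211 -0.2363] w 0.0132
158 406 410 [ 0.6159 -0.2296] [ 0.6157 -0.2401] mid [ 0.6158 -0.2348] w 0.0106
160 406 410 [ 0.6106 -0.2294] [ 0.6104 -0.24  ] mid [ 0.6105 -0.2347] w 0.0106
[([0.6509, -0.2395, 0.02], 0.63)]
[([0.6505, -0.2441, 0.019], 0.62)]
```

step_arm --rows '[[[0, 0, 0.3, 0, 0, 0, 0.56], [0, 0, 0.4, 0, 0, -0.15, 0.56], [0.2, -0.1, 0.4, 0, 0, -0.2, 0.56], [0.4, -0.2, 0.2, 0, 0, -0.2, 0.56], [0.6, -0.3, 0, 0, 0, -0.2, 0.56], [0.7, -0.33, 0, 0, 0, -0.2, 0.56], [0.7, -0.33, 0, 0, 0, -0.2, 0.56], [0.6, -0.3, 0, 0, 0, -0.2, 0.56], [0.4, -0.15, 0, 0, 0, -0.1, 0.56], [0.16, -0.07, 0, 0, 0, -0.1, 0.56]]]'

```text
t: 16.5
eef_pos: [0.5526, -0.2227, 0.1092]
eef_rot: [-3.141, 0.002, 2.949]
wrist_force: [0.1, 0.6, -1.1]
finger_gap: 0.559
```

```bash
cat > v.py <<'E'
from h import *
import sys
s=robot.sense();print(s["t"],s["eef_pos"],s["eef_rot"],s["finger_gap"],s["wrist_force"])
c=cams.capture("side");u,v=proj(c,[.65,-.24,.05])[0].astype(int);a=crop(c,u,v,36,400/72,"pics/x.png")
t=cams.capture("top");b=crop(t,411,148,36,400/72,"pics/x.png")
cv2.imwrite(sys.argv[1],np.hstack([a[:400,:400],b[:400,:400]]))
E
python3 v.py pics/v1.png
```

```text
16.5 [ 0.55257871 -0.22269386  0.10915823] [-3.14122094e+00  1.61827364e-03  2.94920762e+00] 0.5591616200526344 [ 0.12644469  0.62995902 -1.07667131]
```

View pics/v1.png

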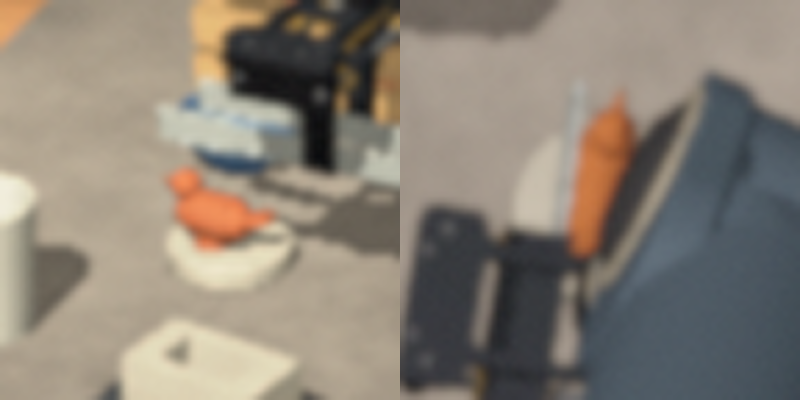

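```bash
python3 - <<'E'
from h import *
t=cams.capture("top")
f=lambda x,y:(375+(x-400)/5.556-.4,112+y/5.556-.4)
print(unproj(t,[f(577,85),f(562,225)],.128))
a=np.radians(-11.03);R=np.array([[np.cos(a),-np.sin(a)],[np.sin(a),np.cos(a)]]);o=np.array([.5526,-.2227])
print([o+R@[x,.02235+.0365*x] for x in(.125,.1,.055)])
print((R.T@(np.array([[.6586,-.2435],[.632,-.238],[.651,-.2418]])-o).T).T, "tip px",proj(t,[*(o+R@[.125,.0269]),.128]))
E
```

```text
[[ 0.67841471 -0.2182439   0.128     ]
 [ 0.61555528 -0.2096856   0.128     ]]
[array([ 0.68043987, -0.22020002]), array([ 0.65572711, -0.21631259]), array([ 0.61124414, -0.20931521])]
[[ 1.08021394e-01 -1.35532057e-04]
 [ 8.08604961e-02  1.73676805e-04]
 [ 1.00236539e-01  7.90096787e-05]] tip px [[407.22879404 126.08051672]]
```

The left blade sits at (577,85) to (562,225) in the top crop, within 2 mm of prediction. The bird's axis is on the tongs' midline to within about 1 mm. I lower around it.

step_arm --rows '[[[0, 0, -0.2, 0, 0, 0, 0.56], [0, 0, -0.3, 0, 0, 0, 0.56], [0, 0, -0.3, 0, 0, 0, 0.56], [0, 0, -0.3, 0, 0, 0, 0.56], [0, 0, -0.3, 0, 0, 0, 0.56], [0, 0, -0.3, 0, 0, 0, 0.56], [0, 0, -0.3, 0, 0, 0, 0.56], [0, 0, -0.3, 0, 0, 0, 0.56], [0, 0, -0.2, 0, 0, 0, 0.56], [0, 0, -0.09, 0, 0, 0, 0.56]]]'

```text
t: 17.65
eef_pos: [0.5508, -0.2221, 0.0297]
eef_rot: [3.141, -0.001, 2.95]
wrist_force: [-0.1, -0.0, -1.2]
finger_gap: 0.559
```

```bash
python3 v.py pics/v2.png
```

```text
17.65 [ 0.55080279 -0.22208724  0.02971574] [ 3.14141712e+00 -1.12392455e-03  2.95004234e+00] 0.5585929570338524 [-0.14168437 -0.04723896 -1.16520605]
```

View pics/v2.png

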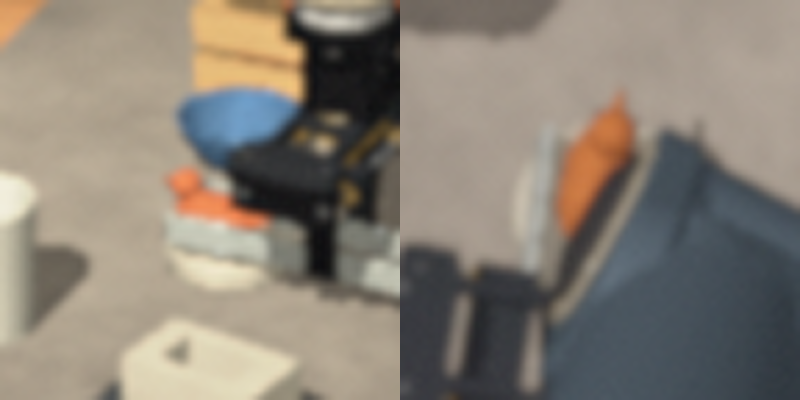

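The tongs straddle the bird at barrel height, the side view showing the blade at (215,235). I close them.

step_arm --rows '[[[0, 0, 0, 0, 0, 0, 0.54], [0, 0, 0, 0, 0, 0, 0.53], [0, 0, 0, 0, 0, 0, 0.51], [0, 0, 0, 0, 0, 0, 0.49], [0, 0, 0, 0, 0, 0, 0.48], [0, 0, 0, 0, 0, 0, 0.46], [0, 0, 0, 0, 0, 0, 0.44], [0, 0, 0, 0, 0, 0, 0.42], [0, 0, 0, 0, 0, 0, 0.42], [0, 0, 0, 0, 0, 0, 0.42]]]'

```text
t: 18.75
eef_pos: [0.5513, -0.2222, 0.0306]
eef_rot: [3.142, 0.0, 2.95]
wrist_force: [0.0, -0.7, -0.6]
finger_gap: 0.478
```

The gap stopped at 41.6 mm, which matches the 42 mm expected with the bird between the blades. I lift.

step_arm --rows '[[[0, 0, 0, 0, 0, 0, 0.4], [0, 0, 0, 0, 0, 0, 0.4], [0, 0, 0.1, 0, 0, 0, 0.4], [0, 0, 0.2, 0, 0, 0, 0.4], [0, 0, 0.3, 0, 0, 0, 0.4], [0, 0, 0.3, 0, 0, 0, 0.4], [0, 0, 0.3, 0, 0, 0, 0.4], [0, 0, 0.3, 0, 0, 0, 0.4], [0, 0, 0.2, 0, 0, 0, 0.4], [0, 0, 0.1, 0, 0, 0, 0.4]]]'

```text
t: 19.75
eef_pos: [0.5515, -0.2223, 0.0856]
eef_rot: [-3.142, 0.001, 2.95]
wrist_force: [-0.0, -0.7, -1.7]
finger_gap: 0.479
```

```bash
python3 v.py pics/v3.png
```

```text
19.75 [ 0.55153976 -0.22234756  0.08556055] [-3.14154664e+00  1.26382203e-03  2.95008695e+00] 0.4792738973132251 [-0.01967012 -0.69202367 -1.74215479]
```

View pics/v3.png

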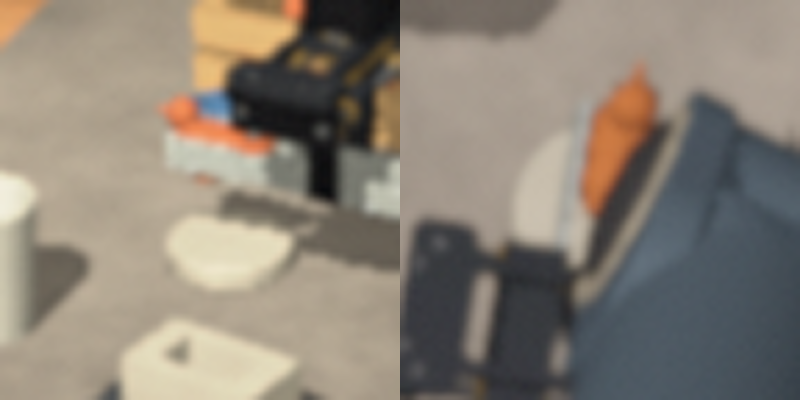

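The side view shows the bird at (205,130) held between the blades, upright, clear of the empty disc at (230,250). I raise it and carry it over the mould.

step_arm --rows '[[[0, 0, 0.2, 0, 0, 0, 0.4], [0, 0, 0.4, 0, 0, 0, 0.4], [0, 0.1, 0.4, 0, 0, 0, 0.4], [-0.05, 0.2, 0.4, 0, 0, 0, 0.4], [-0.1, 0.3, 0.3, 0, 0, 0, 0.4], [-0.15, 0.4, 0.1, 0, 0, 0, 0.4], [-0.15, 0.5, 0, 0, 0, 0, 0.4], [-0.15, 0.5, 0, 0, 0, 0, 0.4], [-0.15, 0.5, 0, 0, 0, 0, 0.4], [-0.15, 0.5, 0, 0, 0, 0, 0.4]]]'

```text
t: 20.85
eef_pos: [0.5234, -0.1304, 0.1382]
eef_rot: [3.141, -0.001, 2.951]
wrist_force: [1.0, 0.3, -1.2]
finger_gap: 0.477
```

step_arm --rows '[[[-0.15, 0.5, 0, 0, 0, 0, 0.4], [-0.15, 0.5, 0, 0, 0, 0, 0.4], [-0.15, 0.5, 0, 0, 0, 0, 0.4], [-0.15, 0.5, 0, 0, 0, 0, 0.4], [-0.15, 0.5, 0, 0, 0, 0, 0.4], [-0.15, 0.5, 0, 0, 0, 0, 0.4], [-0.15, 0.4, 0, 0, 0, 0, 0.4], [-0.1, 0.25, 0, 0, 0, 0, 0.4], [-0.04, 0.08, 0, 0, 0, 0, 0.4], [0, 0, 0, 0, 0, 0, 0.4]]]'

```text
t: 21.85
eef_pos: [0.4884, -0.0203, 0.1386]
eef_rot: [-3.142, 0.0, 2.95]
wrist_force: [-0.1, 0.0, -1.9]
finger_gap: 0.486
```

```bash
cat > w.py <<'E'
from h import *
import sys
s=robot.sense();print(s["t"],s["eef_pos"],s["eef_rot"],s["finger_gap"],s["wrist_force"],s["qvel"].round(3))
c=cams.capture("side");u,v=proj(c,[.588,-.04,.09])[0].astype(int);a=crop(c,u,v,40,5,"pics/x.png")
t=cams.capture("top");b=crop(t,335,171,40,5,"pics/x.png")
cv2.imwrite(sys.argv[1],np.hstack([a[:400,:400],b[:400,:400]]))
for k in(c,t): 
  for n in("bird","mould"): print(n,[([round(float(v),4) for v in d["centre"]],round(d["conf"],2)) for d in spotter.pinpoint(k,n)])
E
python3 w.py pics/w1.png
```

```text
21.85 [ 0.48836104 -0.02025029  0.13859198] [-3.14151750e+00  7.28414951e-05  2.95027801e+00] 0.4860020196937195 [-0.10756948  0.04101051 -1.94631746] [ 0.013  0.006  0.012 -0.01   0.001 -0.001  0.005]
bird [([0.5843, -0.0388, 0.1246], 0.4)]
mould [([0.5847, -0.0387, 0.0164], 0.81), ([0.3857, 0.0212, -0.0008], 0.28)]
bird [([0.5883, -0.0372, 0.1287], 0.55)]
mould [([0.5853, -0.0408, 0.0198], 0.61)]
```

View pics/w1.png

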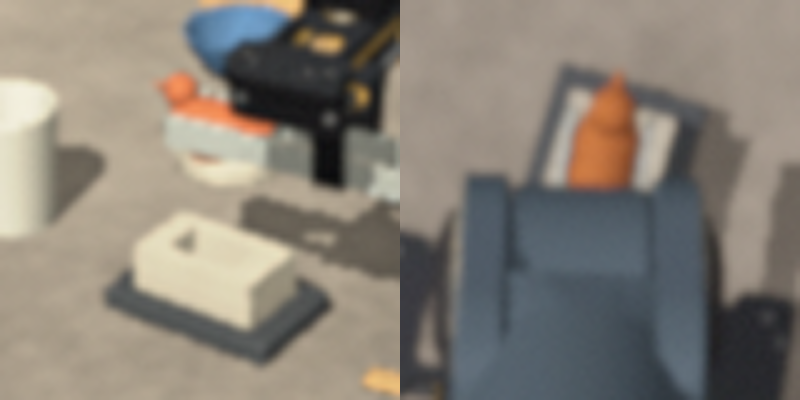

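step_arm --rows '[[[0, 0, 0, 0, 0, 0, 0.4], [0, 0, 0, 0, 0, 0, 0.4], [0, 0, 0, 0, 0, 0, 0.4], [0, 0, 0, 0, 0, 0, 0.4], [0, 0, 0, 0, 0, 0, 0.4], [0, 0, 0, 0, 0, 0, 0.4], [0, 0, 0, 0, 0, 0, 0.4], [0, 0, 0, 0, 0, 0, 0.4], [0, 0, 0, 0, 0, 0, 0.4], [0, 0, 0, 0, 0, 0, 0.4]]]'

```text
t: 23.15
eef_pos: [0.4885, -0.0203, 0.1386]
eef_rot: [3.142, -0.0, 2.95]
wrist_force: [0.1, -0.4, -2.3]
finger_gap: 0.48
```

```bash
python3 w.py pics/w2.png; python3 -c "
from station import robot
print(robot.job_done())"
```

```text
23.15 [ 0.48846272 -0.02031788  0.13857235] [ 3.14152506e+00 -4.17178806e-05  2.95001863e+00] 0.4795820389911333 [ 0.06591125 -0.40359686 -2.25943085] [-0.002 -0.001  0.001 -0.     0.     0.002 -0.   ]
bird [([0.5814, -0.0378, 0.125], 0.68)]
mould [([0.5854, -0.0386, 0.0125], 0.78)]
bird [([0.5882, -0.0356, 0.1294], 0.72)]
mould [([0.5859, -0.0427, 0.0176], 0.54)]
the job is handed in; nothing more can be done
None
```

View pics/w2.png

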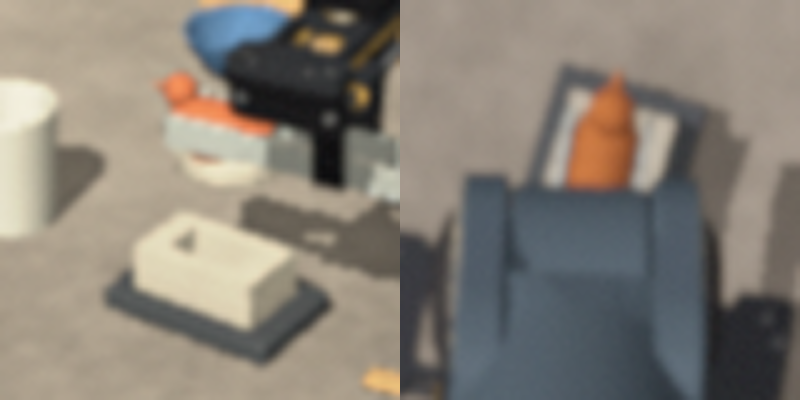

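I set the mould down on the dark stand's two pegs and let it go. Then I picked up the steel tongs, closed them on the smaller bird and lifted it off its disc. I handed the job in at about 23 s with the bird held still over the mould.

- **Mould:** In the last side view it sits flat on the plate. Lowering it met 7.6 N at the seated height, and before that the pegs pushed sideways with about 4 N, so I shifted it by about 1 mm.
- **Bird:** In the last pictures it is upright in the blades, with about 7 cm of clear space above the mould and its centre within about 7 mm of the mould's middle. The gripper held the tongs 41.7 mm wide (42 mm expected), the arm was still, and the gripper did not appear to touch the bird.
- **Disagreements:** The side camera sits about 1.3 pixels off its calibration. The position finder put the mould's height between 12 and 20 mm across both cameras, where 18 mm is expected, so I relied on the outline fit and the measured contact height instead.
- **Other things:** I did not measure the bystanders again at the end. No contact with them was seen in the pictures or the wrist force.

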